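Turn the connector slide's hand wheel one full turn

ROBOT

A 7-joint arm with a two-finger parallel gripper is mounted at the origin on the work surface; the furniture and walls round the work are solid. World frame = base frame: x ahead of the robot, y to its left, z up, the work surface at z = 0. Lengths are in mm, angles in degrees, forces in N, time in s.
With the tool pointing down it reaches from about 350 to 900 mm from the base axis. Payload 19.9 kg.
Tool frame: the origin (TCP) lies midway between the tips of the shut fingers; the grasp point (between the pads) lies 19 mm behind it; x points along the fingers, z is the direction in which the jaws open and shut, and the axes are right-handed (so a half turn about x gives the same grasp; the last joint's range is limited). The gripper opens to 94 mm and grips with 3 to 60 N. Pads are 16 mm wide; open, the fingers measure 119 mm over their backs; the gripper's body (75 mm by 177 mm) begins 78 mm behind the grasp point.
Start: joints at [-72.279, 23.915, -0.59, 92.452, 0.269, 63.638, -3.037], TCP at [214.77, 586.918, 205.425] pointing down, gripper open.
Joint ranges: [-161.28, 161.28], [-22.2, 115.67], [-73.04, 71.86], [3.21, 147.25], [-68.34, 248.33], [10.77, 114.83], [-161.83, 161.83]. Speed limits (degrees/s): [108.29, 108.29, 136.94, 136.94, 172.46, 172.46, 172.46].

INTERFACE

Orientations are given as [roll, pitch, yaw] about the fixed x, y, z axes, in that order (R = Rz(yaw) Ry(pitch) Rx(roll)).
In Python, from bench import status, optics, workorder gives the robot as it stands.
- The arm moves only by the tool apply_moves, never from a script. Its argument "plan" is a list of rows, each an object with "dp": the shift along the tool's x, y, z in cm, a list of three; "turn": the turn, a rotation vector about the tool's x, y, z in rad, a list of three; "claw": the opening in per cent of the stroke, from 0 (shut) to 100 (fully open). In form: [{"dp": [x, y, z], "turn": [rx, ry, rz], "claw": claw}, ...]. A call has exactly 10 rows; each row is the pose to reach, as a shift and turn from the pose commanded when the call began, along the tool's axes at that moment; what a row does not reach only later rows make up. A row lasts 1/10 s, in which the tool goes at most 50 mm and 8.59 degrees, less where a joint would pass 70% of its speed; a pose out of reach is approached as far as the arm can. A call with a gripper value outside its range is refused whole. The fingers move at their own pace and stop on an object; the grip force is fixed at half the most. Time passes only in rows, so rows that repeat a pose let the fingers close, or fill a call up. It gives the time, the measured TCP pose, the force and the opening at its end, in the units of the state.
- status.get_state(): the state, without advancing time (a new reading comes with each control period).
- optics.get_image(name): name is "side" or "top"; returns a dict with "frame" (400x640x3 uint8, red, green, blue), "vfov" (degrees; the focal length in pixels is half the picture's height over the tangent of half this angle, whatever the lens; pixels are square), "cx", "cy" (the principal point, pixels), "k1" (the pictures are not rectified: a ray, as slopes to the right and down, at radius r is drawn at 1 + k1 r^2 times it, then the intrinsics apply), "R" (3x3) and "t" (3): a world point X has camera coordinates R X + t. Camera axes: x right, y down, z forward; pixel columns grow to the right and rows downward; lengths in mm; the calibration is good to about 2 mm. A picture is of the moment at which its call begins. There is no depth.
- workorder.sign_off(): hands the job in, once; it reports no verdict.
The state is a dict: "time": time; "q": joint angles; "joint_velocities": joint speeds; "joint_efforts": joint torques, N m; "tool_pos": TCP position; "tool_rot": TCP orientation; "ft_force": force on the tool from outside, world axes, zero at the start; "ft_torque": the same for the moment, N m; "width": opening from 0.0 (shut) to 1.0 (fully open).
Only numpy, scipy, OpenCV 4.12 (cv2) and the standard library are available. Lean on these libraries where they do the work, as an engineer would, in place of code of your own. Each camera call takes 0.05 s, during which the arm holds its last target. There are 200 camera calls.

TASK

Advance the carriage of the connector slide by one turn of its hand wheel: with the fingertips, push the wheel round by its upright handle, clockwise seen from above, through exactly one full turn, so that the handle stands again where it began. Only push, gently: do not grip the handle, do not push the carriage itself, and leave the loose things around the slide where they are.

Things in the scene. Friction and masses are not known exactly. Their poses are not given: they have to be found in the camera images.
- slide_base: Fixed aluminium base plate 130 x 295 x 16 mm of a connector slide, on the work surface. Origin on the work surface directly under the hand wheel's axis; z up. The plate runs from +75 mm to -220 mm along its own y and 65 mm either side along x. A grey gear housing 70 x 64 mm stands under the wheel up to 52 mm; along -y follow two guide rods with the carriage (parts up to 68 mm high) and an end bulkhead with a test port, 72 mm high. Its yaw varies.
- wheel_centre (a point): Point on the hand wheel's upright axis, at the height of the middle of the rim (62 mm above the work surface). The dark steel wheel has three spokes, a rim ring of 60 mm centre-line radius and 13 mm thick (top at 69 mm), and a hub 34 mm across up to 75 mm.
- handle_mid (a point): Middle of the handle's height, 100 mm above the work surface, on the handle's own axis, 60 mm from the wheel's axis. The handle is a black upright grip 18 mm in diameter at the outer end of one spoke; its bare grip runs from about 75 mm to 122 mm above the work surface. It goes round with the wheel and turns easily on its own pin.
- handle: The same upright black handle; origin on its axis 66 mm above the work surface, at the rim.
- wheel (a joint): Angle of the hand wheel in rad, grows clockwise seen from above. It starts anywhere from 0.2 to 5.6; fixed stops at 0 and 12.4. One turn is 6.283. At 0 the handle points along the base plate's +x. Friction needs about 2 N at the handle; it stays where it is left and does not run on.
- carriage: Aluminium carriage 66 x 50 mm with an adapter in a cradle, geared to the wheel: moves 25 mm along the base plate's -y (away from the wheel) for each clockwise turn. Origin on the work surface under its centre, 105 mm from the wheel's axis at wheel angle 0.
- jar: Loose bystander: small jar, white lid on amber body, 37 mm across, 28 mm high. Origin under its centre.
- cap: Loose bystander: black dust cap 21 mm across, 18 mm high. Origin under its centre.
- spare_adapter: Loose bystander: small coaxial adapter 12 x 26 x 13 mm, lying. Origin under its centre.
- spool: Loose bystander: solder spool 56 mm across, 40 mm high, standing. Origin under its centre.
- spanner: Loose bystander: flat spanner 22 x 166 x 6 mm along its y, lying in front of the slide. Origin under its centre.
- pen: Loose bystander: marker pen 15 x 101 x 16 mm along its y, lying. Origin under its centre.

How it is judged:
By the outcome, as a careful person would: the job done as asked, in the order asked, and still so for the second after the job is handed in, with the robot touching nothing.
It also fails if it takes over 64 s, if anything falls off the work surface, if the arm or the gripper's body presses on something with over 40 N, if the wrist force passes 120 N, or if a joint passes its speed limit or range.

## Working session

There is one attempt and no reset: what is moved stays moved. The work goes in short steps, Python scripts to look and compute and a tool call to move; the robot and the scene stay as the last step left them, time stands still between calls to the robot, and variables do not carry over. Pictures are saved under pics/ and viewed, about 8 in all and at most 12, crops included, and the job is handed in when it is done.

Besides the shell and the picture viewer there is one more tool, called after ">>>" by a JSON object that holds its "method" and its "body". apply_moves: Moves the arm, as the interface text tells. Its arguments: {"type":"object","properties":{"plan":{"type":"array","items":{"type":"object","properties":{"dp":{"type":"array","items":{"type":"number"}},"turn":{"type":"array","items":{"type":"number"}},"claw":{"type":"number"}}}}},"required":["plan"]}

```bash
mkdir -p pics
cat > h.py <<'E'
import numpy as np, cv2
from bench import status, optics
def snap(n,tag):
    d=optics.get_image(n); cv2.imwrite(f'pics/{tag}.png',d['frame'][:,:,::-1]); np.save(f'pics/{tag}.npy',d,allow_pickle=True); return d
def load(tag): return np.load(f'pics/{tag}.npy',allow_pickle=True).item()
def f(d): return 200/np.tan(np.radians(d['vfov']/2))
def proj(d,X):
    c=np.atleast_2d(X)@np.array(d['R']).T+d['t']; s=c[:,:2]/c[:,2:]; s=s*(1+d['k1']*(s**2).sum(1,keepdims=True))
    return s*f(d)+[d['cx'],d['cy']]
def ray(d,uv,z):
    p=(np.array(uv,float)-[d['cx'],d['cy']])/f(d); s=p.copy()
    for _ in range(30): s=p/(1+d['k1']*(s@s))
    R=np.array(d['R']); C=-R.T@np.array(d['t']); v=R.T@np.array([s[0],s[1],1]); return C+v*(z-C[2])/v[2]
E
python3 - <<'E'
from h import *
for n in('top','side'):
    d=snap(n,n+'0'); R=np.array(d['R']); print(n,d['vfov'],d['cx'],d['cy'],d['k1'],-R.T@np.array(d['t']),R[2])
s=status.get_state(); print(s)
E
```

```text
top 49.99097311348082 331.9160047917796 195.40398137160034 -0.033163763012727734 [493.08166272 -49.41117761 949.81245622] [ 0.07414516  0.04205476 -0.99636032]
side 45.5998087276263 322.551819848389 208.05570548387138 -0.039124496334618425 [258.52313709 646.022572   477.54881775] [ 0.36107758 -0.80596221 -0.46909262]
{'time': 0.1, 'q': array([-72.27972714,  23.94454596,  -0.59198999,  92.4802308 ,
         0.26902583,  63.64010202,  -3.03597693]), 'joint_velocities': array([ 0.03753318, -0.05709034, -0.05551186, -0.05266165, -0.10954365,
        0.03933579,  0.06632053]), 'joint_efforts': array([ 1.26437746e-03, -8.52587843e+01,  6.40267264e-01, -4.26705945e+01,
       -4.89264820e-02,  1.62669201e-02,  4.16719195e-05]), 'tool_pos': array([214.6441438 , 586.62764238, 204.90204547]), 'tool_rot': array([-176.3651729 ,   89.93650244, -106.46065992]), 'ft_force': array([ 0.25547659, -0.57464003, -0.04747783]), 'ft_torque': array([-0.03025888,  0.05534474, -0.02905356]), 'width': 0.9950255219655645}
```

View pics/top0.png

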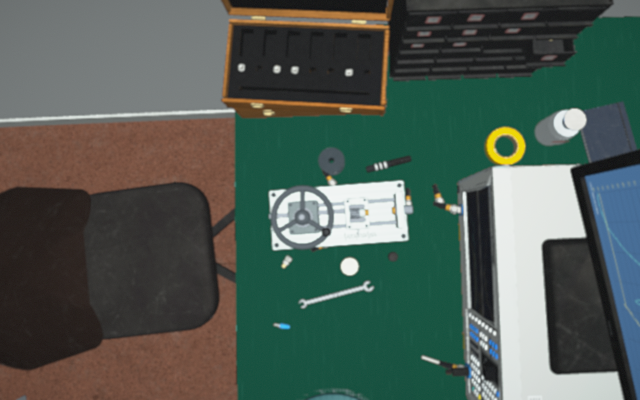

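View pics/side0.png

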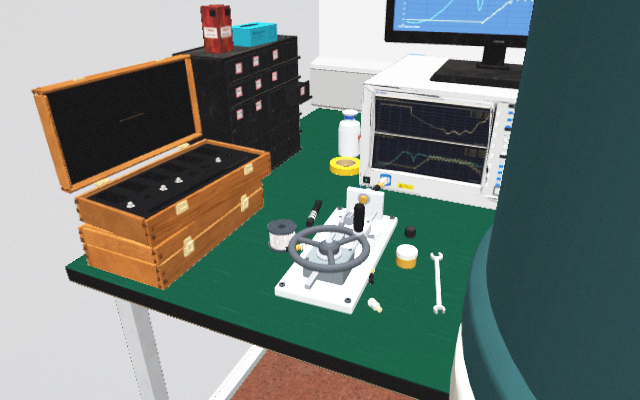

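The top view shows the wheel hub near (302,217) and the handle near (325,232). In the side view the handle is near (359,217) and the hub near (329,247). I'll zoom in on both.

Run:
```python
import cv2,numpy as np
a=cv2.imread('pics/top0.png')[140:340,250:430]; b=cv2.imread('pics/side0.png')[170:320,260:460]
a=cv2.resize(a,None,fx=3,fy=3,interpolation=2);b=cv2.resize(b,None,fx=4,fy=4,interpolation=2)
cv2.imwrite('pics/ca.png',a);cv2.imwrite('pics/cb.png',b)
```

```text
(no output)
```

View pics/ca.png

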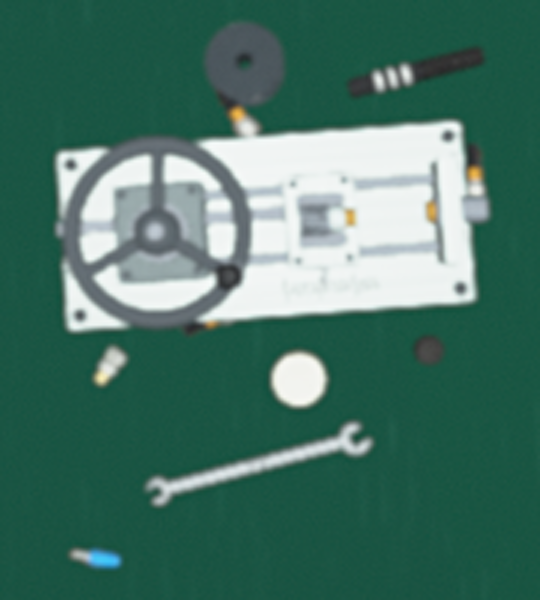

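View pics/cb.png

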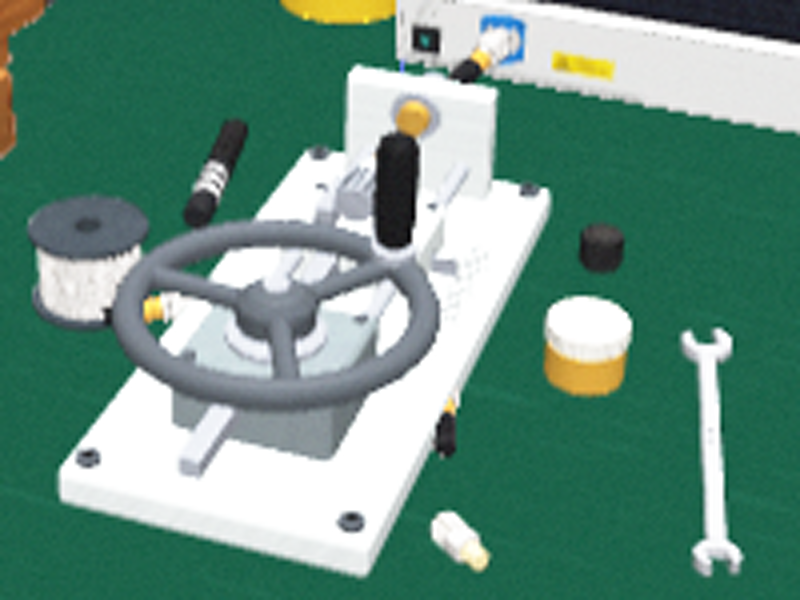

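```bash
cat > fit.py <<'E'
from h import *
from scipy.optimize import least_squares
from scipy.spatial.transform import Rotation as Ro
t=load('top0');s=load('side0')
T=lambda x,y:np.array([250+(x+.5)/3-.5,140+(y+.5)/3-.5]); S=lambda x,y:np.array([260+(x+.5)/4-.5,170+(y+.5)/4-.5])
a=np.linspace(0,2*np.pi,361)[:-1]
def ext(d,c):
    P=np.array([[c[0]+66.5*np.cos(b),c[1]+66.5*np.sin(b),62] for b in a]); q=proj(d,P); return np.r_[q.min(0),q.max(0)]
et=np.r_[T(63,136),T(251,328)]; es=np.r_[S(112,221),S(439,408)]
r=lambda p: np.r_[ext(t,p)-et, ext(s,p)-es]
p=least_squares(r,[450,60]).x
print('centre',p,r(p).round(1)); 
for d,e in((t,et),(s,es)): print(least_squares(lambda c:ext(d,c)-e,[450,60]).x)
h=[ray(t,T(229,276),122),ray(s,S(397,190),100)]
for q in h: v=q[:2]-p; print('handle',q,np.hypot(*v),np.degrees(np.arctan2(v[1],v[0])))
for z in(0,16): 
  q=[ray(t,T(*c),z)[:2] for c in((57,152),(461,122),(475,300),(67,330))]; print(z,np.round(q,1), np.degrees(np.arctan2(*( (q[0]-q[1])*[-1,1]))), np.degrees(np.arctan2(*((q[3]-q[2])*[-1,1]))))
st=status.get_state(); print(Ro.from_euler('xyz',st['tool_rot'],degrees=True).as_matrix().round(3))
E
python3 fit.py
```

```text
centre [515.56935648  50.67156685] [-0.2  0.2  1.   0.3 -0.8  1.4  0.1 -0.5]
[516.17515385  51.49751821]
[515.47531097  49.56576072]
handle [484.95538523  -1.46350612 122.        ] 60.458920501495754 -120.42166536975878
handle [481.99363411   2.26764661 100.        ] 58.90898596396299 -124.74738525960038
0 [[ 578.9  132.2]
 [ 593.1 -168.3]
 [ 462.2 -173.9]
 [ 446.6  126.4]] 2.709959018194113 2.967559813712867
16 [[ 577.4  129.1]
 [ 591.4 -166.3]
 [ 462.7 -171.8]
 [ 447.4  123.4]] 2.7099590181941005 2.9675598137128656
[[-0.    -0.939  0.344]
 [-0.001  0.344  0.939]
 [-1.    -0.    -0.001]]
```

```bash
cat > plan.py <<'E'
from h import *
import json
from scipy.spatial.transform import Rotation as Ro
st=[status.get_state() for _ in range(1)][0]
R=Ro.from_euler('xyz',st['tool_rot'],degrees=True).as_matrix()
C=np.array([515.6,50.5])
def pt(az,z=88,r=60): a=np.radians(az); return np.array([C[0]+r*np.cos(a),C[1]+r*np.sin(a),z])
def rows(p0,pts,claw=0):
    print(json.dumps([{"dp":[round(float(x),2) for x in R.T@(np.array(p)-p0)/10],"turn":[0,0,0],"claw":claw} for p in pts]).replace(' ',''))
E
python3 - <<'E'
from plan import *
print(np.degrees(np.arctan2(R[1,2],R[0,2])))
p0=np.array([214.77,586.918,205.425]); A=pt(-75,205.4)
L=[p0+(A-p0)*k/20 for k in range(1,21)]
rows(p0,L[:10]); rows(L[9],L[10:])
E
```

```text
69.90451075878748
[{"dp":[0.0,-2.51,-2.25],"turn":[0,0,0],"claw":0},{"dp":[0.01,-5.01,-4.49],"turn":[0,0,0],"claw":0},{"dp":[0.01,-7.52,-6.74],"turn":[0,0,0],"claw":0},{"dp":[0.01,-10.03,-8.99],"turn":[0,0,0],"claw":0},{"dp":[0.01,-12.53,-11.24],"turn":[0,0,0],"claw":0},{"dp":[0.02,-15.04,-13.48],"turn":[0,0,0],"claw":0},{"dp":[0.02,-17.55,-15.73],"turn":[0,0,0],"claw":0},{"dp":[0.02,-20.05,-17.98],"turn":[0,0,0],"claw":0},{"dp":[0.03,-22.56,-20.23],"turn":[0,0,0],"claw":0},{"dp":[0.03,-25.07,-22.47],"turn":[0,0,0],"claw":0}]
[{"dp":[0.0,-2.51,-2.25],"turn":[0,0,0],"claw":0},{"dp":[0.01,-5.01,-4.49],"turn":[0,0,0],"claw":0},{"dp":[0.01,-7.52,-6.74],"turn":[0,0,0],"claw":0},{"dp":[0.01,-10.03,-8.99],"turn":[0,0,0],"claw":0},{"dp":[0.01,-12.53,-11.24],"turn":[0,0,0],"claw":0},{"dp":[0.02,-15.04,-13.48],"turn":[0,0,0],"claw":0},{"dp":[0.02,-17.55,-15.73],"turn":[0,0,0],"claw":0},{"dp":[0.02,-20.05,-17.98],"turn":[0,0,0],"claw":0},{"dp":[0.03,-22.56,-20.23],"turn":[0,0,0],"claw":0},{"dp":[0.03,-25.07,-22.47],"turn":[0,0,0],"claw":0}]
```

>>> {"method": "apply_moves", "body": {"plan": [{"dp":[0,-2.5,-2.25],"turn":[0,0,0],"claw":0},{"dp":[0,-5,-4.5],"turn":[0,0,0],"claw":0},{"dp":[0,-7.5,-6.75],"turn":[0,0,0],"claw":0},{"dp":[0,-10,-9],"turn":[0,0,0],"claw":0},{"dp":[0,-12.5,-11.25],"turn":[0,0,0],"claw":0},{"dp":[0,-15,-13.5],"turn":[0,0,0],"claw":0},{"dp":[0,-17.5,-15.75],"turn":[0,0,0],"claw":0},{"dp":[0,-20,-18],"turn":[0,0,0],"claw":0},{"dp":[0,-22.5,-20.25],"turn":[0,0,0],"claw":0},{"dp":[0,-25,-22.5],"turn":[0,0,0],"claw":0}]}}

```text
time: 1.1
tool_pos: [372.6, 288.3, 205.3]
tool_rot: [153.1, 90.0, -137.0]
ft_force: [0.4, 0.1, -0.7]
width: 0.185
```

>>> {"method": "apply_moves", "body": {"plan": [{"dp":[0,-2.5,-2.25],"turn":[0,0,0],"claw":0},{"dp":[0,-5,-4.5],"turn":[0,0,0],"claw":0},{"dp":[0,-7.5,-6.75],"turn":[0,0,0],"claw":0},{"dp":[0,-10,-9],"turn":[0,0,0],"claw":0},{"dp":[0,-12.5,-11.25],"turn":[0,0,0],"claw":0},{"dp":[0,-15,-13.5],"turn":[0,0,0],"claw":0},{"dp":[0,-17.5,-15.75],"turn":[0,0,0],"claw":0},{"dp":[0,-20,-18],"turn":[0,0,0],"claw":0},{"dp":[0,-22.5,-20.25],"turn":[0,0,0],"claw":0},{"dp":[0,-25,-22.5],"turn":[0,0,0],"claw":0}]}}

```text
time: 2.1
tool_pos: [530.0, -8.7, 205.4]
tool_rot: [123.9, 90.0, -166.2]
ft_force: [0.1, 1.0, -0.5]
width: 0.005
```

>>> {"method": "apply_moves", "body": {"plan": [{"dp":[1.5,0,0],"turn":[0,0,0],"claw":0},{"dp":[3,0,0],"turn":[0,0,0],"claw":0},{"dp":[4.5,0,0],"turn":[0,0,0],"claw":0},{"dp":[6,0,0],"turn":[0,0,0],"claw":0},{"dp":[7.5,0,0],"turn":[0,0,0],"claw":0},{"dp":[9,0,0],"turn":[0,0,0],"claw":0},{"dp":[10.2,0,0],"turn":[0,0,0],"claw":0},{"dp":[11.2,0,0],"turn":[0,0,0],"claw":0},{"dp":[11.7,0,0],"turn":[0,0,0],"claw":0},{"dp":[11.7,0,0],"turn":[0,0,0],"claw":0}]}}

```text
time: 3.1
tool_pos: [529.5, -7.6, 88.0]
tool_rot: [128.5, 90.0, -161.6]
ft_force: [-0.4, -0.8, 0.8]
width: 0.003
```

Run:
```python
from plan import *
d=snap('side','side1');e=snap('top','top1')
a=cv2.resize(d['frame'][120:320,250:450,::-1],None,fx=3,fy=3,interpolation=2)
b=cv2.resize(e['frame'][140:340,250:316,::-1],None,fx=3,fy=3,interpolation=2)
cv2.imwrite('pics/v1.png',np.hstack([a,b]))
s=status.get_state();print(s['tool_pos'],s['q'],s['ft_force'])
p=s['tool_pos'];az=np.degrees(np.arctan2(p[1]-C[1],p[0]-C[0]));print(az,proj(d,p),proj(e,p))
rows(p,[pt(x,p[2]) for x in np.linspace(az,-97,10)])
```

```text
[529.91661288  -7.52254693  88.83921341] [-19.90447892  23.92891727  21.29773721 112.36740499 -11.86103256
  45.76279143  77.94082914] [0.53212662 0.20592057 1.08019138]
-76.1395671880214 [[334.08474428 214.77650389]] [[329.46910754 208.98340612]]
[{"dp":[0.0,-0.01,-0.02],"turn":[0,0,0],"claw":0},{"dp":[0.0,0.19,-0.15],"turn":[0,0,0],"claw":0},{"dp":[0.0,0.4,-0.27],"turn":[0,0,0],"claw":0},{"dp":[0.0,0.61,-0.39],"turn":[0,0,0],"claw":0},{"dp":[0.0,0.83,-0.49],"turn":[0,0,0],"claw":0},{"dp":[0.0,1.05,-0.59],"turn":[0,0,0],"claw":0},{"dp":[0.0,1.28,-0.68],"turn":[0,0,0],"claw":0},{"dp":[0.0,1.51,-0.76],"turn":[0,0,0],"claw":0},{"dp":[0.0,1.74,-0.83],"turn":[0,0,0],"claw":0},{"dp":[0.0,1.98,-0.89],"turn":[0,0,0],"claw":0}]
```

View pics/v1.png

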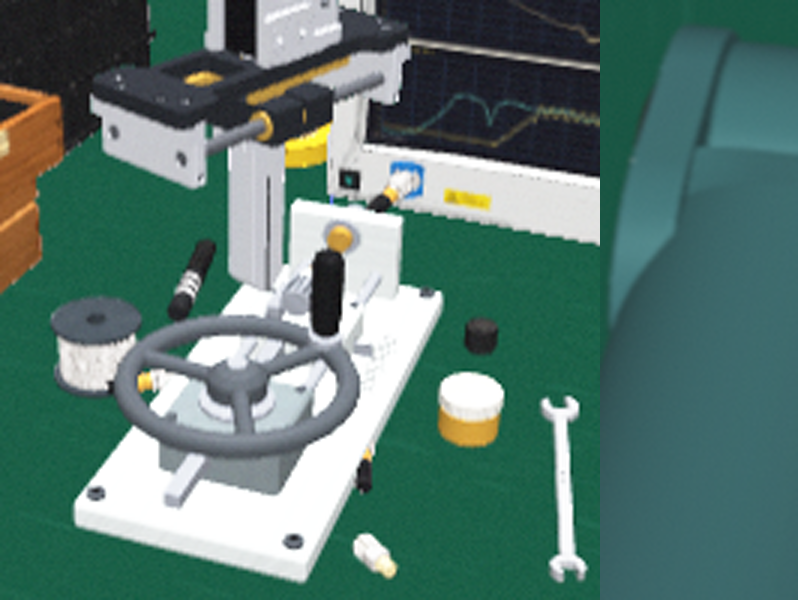

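The crop shows the shut fingers at about (254,285), which agrees with the projected TCP. They're clear of the handle, at crop (327,290), on its trailing side. Next I'll plan the circle.

```bash
cat > circ.py <<'E'
from plan import *
import sys
a=np.radians(69.905); Rz=np.array([np.cos(a),np.sin(a)]); Ry=np.array([-np.sin(a),np.cos(a)])
W=np.array([Ry,Rz])
def chain(p,azs):
    """p: commanded xy; azs: list of calls' end azimuths (first item = start az)"""
    for s,e in zip(azs[:-1],azs[1:]):
        D=[(W@(pt(x)[:2]-p)/10).round(2) for x in np.linspace(s,e,11)[1:]]
        print(e,' '.join(f'[{y:.2f},{z:.2f}]' for y,z in D)); p=p+W.T@D[-1]*10
    print(p.round(2)); return p
E
python3 -c "
from circ import *
p=chain(np.array([529.67,-7.57]),[-76]+list(range(-106,-458,-30))+[-458])"
```

```text
-106 [0.22,-0.17] [0.49,-0.32] [0.77,-0.46] [1.06,-0.59] [1.35,-0.70] [1.65,-0.79] [1.96,-0.87] [2.26,-0.94] [2.58,-0.98] [2.89,-1.01]
-136 [0.31,-0.02] [0.63,-0.02] [0.94,0.00] [1.25,0.04] [1.56,0.09] [1.87,0.16] [2.17,0.24] [2.47,0.34] [2.76,0.45] [3.05,0.58]
-166 [0.28,0.15] [0.55,0.31] [0.81,0.48] [1.06,0.67] [1.31,0.87] [1.54,1.08] [1.76,1.30] [1.97,1.54] [2.16,1.78] [2.35,2.04]
-196 [0.16,0.26] [0.32,0.53] [0.46,0.82] [0.59,1.10] [0.70,1.40] [0.79,1.70] [0.87,2.00] [0.93,2.31] [0.98,2.62] [1.01,2.93]
-226 [0.02,0.32] [0.01,0.63] [-0.01,0.94] [-0.04,1.26] [-0.09,1.57] [-0.16,1.87] [-0.24,2.17] [-0.34,2.47] [-0.46,2.77] [-0.59,3.05]
-256 [-0.14,0.28] [-0.30,0.55] [-0.47,0.81] [-0.66,1.07] [-0.86,1.31] [-1.07,1.54] [-1.29,1.76] [-1.53,1.97] [-1.77,2.17] [-2.03,2.35]
-286 [-0.26,0.17] [-0.54,0.32] [-0.82,0.46] [-1.11,0.59] [-1.40,0.70] [-1.70,0.79] [-2.00,0.87] [-2.31,0.94] [-2.62,0.98] [-2.94,1.01]
-316 [-0.31,0.02] [-0.62,0.02] [-0.94,-0.00] [-1.25,-0.04] [-1.56,-0.09] [-1.87,-0.16] [-2.17,-0.24] [-2.47,-0.34] [-2.76,-0.45] [-3.04,-0.58]
-346 [-0.28,-0.15] [-0.55,-0.31] [-0.82,-0.48] [-1.07,-0.67] [-1.31,-0.87] [-1.54,-1.08] [-1.76,-1.30] [-1.97,-1.54] [-2.17,-1.78] [-2.35,-2.04]
-376 [-0.17,-0.26] [-0.33,-0.53] [-0.47,-0.82] [-0.59,-1.10] [-0.70,-1.40] [-0.80,-1.70] [-0.88,-2.00] [-0.94,-2.31] [-0.99,-2.62] [-1.02,-2.93]
-406 [-0.01,-0.32] [-0.01,-0.63] [0.01,-0.94] [0.04,-1.26] [0.09,-1.57] [0.16,-1.87] [0.25,-2.17] [0.34,-2.47] [0.46,-2.77] [0.59,-3.05]
-436 [0.14,-0.28] [0.30,-0.55] [0.48,-0.81] [0.66,-1.07] [0.86,-1.31] [1.07,-1.54] [1.30,-1.76] [1.53,-1.97] [1.78,-2.17] [2.03,-2.35]
-458 [0.20,-0.12] [0.39,-0.24] [0.60,-0.35] [0.80,-0.45] [1.01,-0.55] [1.23,-0.64] [1.44,-0.71] [1.66,-0.78] [1.89,-0.84] [2.11,-0.90]
[507.23  -8.94]
```

>>> {"method": "apply_moves", "body": {"plan": [{"dp":[0,0.22,-0.17],"turn":[0,0,0],"claw":0},{"dp":[0,0.49,-0.32],"turn":[0,0,0],"claw":0},{"dp":[0,0.77,-0.46],"turn":[0,0,0],"claw":0},{"dp":[0,1.06,-0.59],"turn":[0,0,0],"claw":0},{"dp":[0,1.35,-0.7],"turn":[0,0,0],"claw":0},{"dp":[0,1.65,-0.79],"turn":[0,0,0],"claw":0},{"dp":[0,1.96,-0.87],"turn":[0,0,0],"claw":0},{"dp":[0,2.26,-0.94],"turn":[0,0,0],"claw":0},{"dp":[0,2.58,-0.98],"turn":[0,0,0],"claw":0},{"dp":[0,2.89,-1.01],"turn":[0,0,0],"claw":0}]}}

```text
time: 4.2
tool_pos: [499.1, -7.0, 88.5]
tool_rot: [-86.2, 90.0, -16.3]
ft_force: [3.4, -0.2, -2.1]
width: 0.003
```

>>> {"method": "apply_moves", "body": {"plan": [{"dp":[0,0.31,-0.02],"turn":[0,0,0],"claw":0},{"dp":[0,0.63,-0.02],"turn":[0,0,0],"claw":0},{"dp":[0,0.94,0],"turn":[0,0,0],"claw":0},{"dp":[0,1.25,0.04],"turn":[0,0,0],"claw":0},{"dp":[0,1.56,0.09],"turn":[0,0,0],"claw":0},{"dp":[0,1.87,0.16],"turn":[0,0,0],"claw":0},{"dp":[0,2.17,0.24],"turn":[0,0,0],"claw":0},{"dp":[0,2.47,0.34],"turn":[0,0,0],"claw":0},{"dp":[0,2.76,0.45],"turn":[0,0,0],"claw":0},{"dp":[0,3.05,0.58],"turn":[0,0,0],"claw":0}]}}

```text
time: 5.2
tool_pos: [472.3, 9.0, 88.5]
tool_rot: [-108.2, 90.0, -38.3]
ft_force: [2.9, -1.9, 0.0]
width: 0.008
```

Run:
```python
from plan import *
d=snap('side','side2')
cv2.imwrite('pics/v2.png',cv2.resize(d['frame'][120:320,250:450,::-1],None,fx=3,fy=3,interpolation=2))
s=status.get_state();p=s['tool_pos'];print(p,s['ft_force'],np.degrees(np.arctan2(p[1]-C[1],p[0]-C[0])),np.hypot(*(p[:2]-C)))
```

```text
[471.9082365    9.3585162   88.46846851] [ 1.61580988 -0.93647697  0.65594136] -136.7219224077236 60.013264257666066
```

View pics/v2.png

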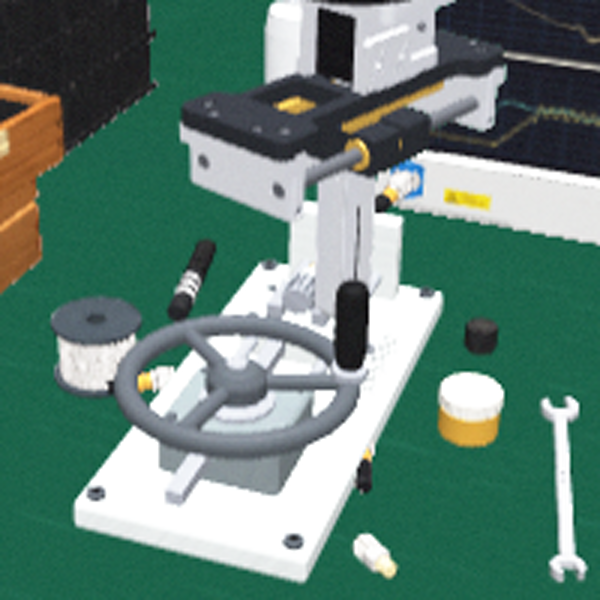

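The handle, now at crop (351,325), is being pushed round with the fingers behind it, so I'll continue.

>>> {"method": "apply_moves", "body": {"plan": [{"dp":[0,0.28,0.15],"turn":[0,0,0],"claw":0},{"dp":[0,0.55,0.31],"turn":[0,0,0],"claw":0},{"dp":[0,0.81,0.48],"turn":[0,0,0],"claw":0},{"dp":[0,1.06,0.67],"turn":[0,0,0],"claw":0},{"dp":[0,1.31,0.87],"turn":[0,0,0],"claw":0},{"dp":[0,1.54,1.08],"turn":[0,0,0],"claw":0},{"dp":[0,1.76,1.3],"turn":[0,0,0],"claw":0},{"dp":[0,1.97,1.54],"turn":[0,0,0],"claw":0},{"dp":[0,2.16,1.78],"turn":[0,0,0],"claw":0},{"dp":[0,2.35,2.04],"turn":[0,0,0],"claw":0}]}}

```text
time: 6.25
tool_pos: [457.2, 36.3, 88.4]
tool_rot: [130.5, 90.0, -159.6]
ft_force: [-1.2, -1.3, 0.5]
width: 0.001
```

>>> {"method": "apply_moves", "body": {"plan": [{"dp":[0,0.16,0.26],"turn":[0,0,0],"claw":0},{"dp":[0,0.32,0.53],"turn":[0,0,0],"claw":0},{"dp":[0,0.46,0.82],"turn":[0,0,0],"claw":0},{"dp":[0,0.59,1.1],"turn":[0,0,0],"claw":0},{"dp":[0,0.7,1.4],"turn":[0,0,0],"claw":0},{"dp":[0,0.79,1.7],"turn":[0,0,0],"claw":0},{"dp":[0,0.87,2.0],"turn":[0,0,0],"claw":0},{"dp":[0,0.93,2.31],"turn":[0,0,0],"claw":0},{"dp":[0,0.98,2.62],"turn":[0,0,0],"claw":0},{"dp":[0,1.01,2.93],"turn":[0,0,0],"claw":0}]}}

```text
time: 7.25
tool_pos: [458.0, 67.3, 88.5]
tool_rot: [-166.9, 90.0, -97.0]
ft_force: [0.1, -2.6, -1.6]
width: 0.009
```

>>> {"method": "apply_moves", "body": {"plan": [{"dp":[0,0.02,0.32],"turn":[0,0,0],"claw":0},{"dp":[0,0.01,0.63],"turn":[0,0,0],"claw":0},{"dp":[0,-0.01,0.94],"turn":[0,0,0],"claw":0},{"dp":[0,-0.04,1.26],"turn":[0,0,0],"claw":0},{"dp":[0,-0.09,1.57],"turn":[0,0,0],"claw":0},{"dp":[0,-0.16,1.87],"turn":[0,0,0],"claw":0},{"dp":[0,-0.24,2.17],"turn":[0,0,0],"claw":0},{"dp":[0,-0.34,2.47],"turn":[0,0,0],"claw":0},{"dp":[0,-0.46,2.77],"turn":[0,0,0],"claw":0},{"dp":[0,-0.59,3.05],"turn":[0,0,0],"claw":0}]}}

```text
time: 8.25
tool_pos: [474.1, 94.0, 88.5]
tool_rot: [108.6, 90.0, 178.5]
ft_force: [-1.6, -1.4, -0.5]
width: 0.006
```

Run:
```python
from plan import *
d=snap('side','side3')
cv2.imwrite('pics/v3.png',cv2.resize(d['frame'][120:320,250:450,::-1],None,fx=3,fy=3,interpolation=2))
s=status.get_state();p=s['tool_pos'];print(p,s['ft_force'],s['q'].round(),np.degrees(np.arctan2(p[1]-C[1],p[0]-C[0])),np.hypot(*(p[:2]-C)))
```

```text
[474.4071787   94.35051802  88.4816187 ] [-1.85504125 -0.74650398 -1.42405818] [-32.  20.  20. 119.  -9.  43.  64.] 133.21002722315524 60.164079458825334
```

View pics/v3.png

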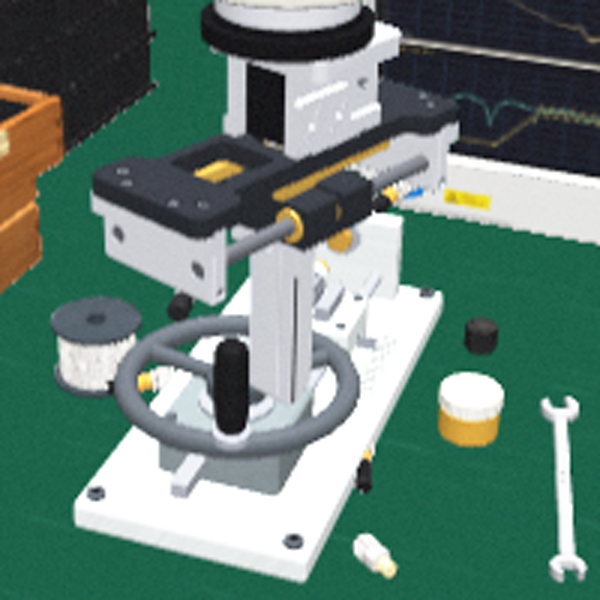

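The handle, at crop (232,390), is leading with the fingers behind it. The loose items look unmoved, so I'll continue.

>>> {"method": "apply_moves", "body": {"plan": [{"dp":[0,-0.14,0.28],"turn":[0,0,0],"claw":0},{"dp":[0,-0.3,0.55],"turn":[0,0,0],"claw":0},{"dp":[0,-0.47,0.81],"turn":[0,0,0],"claw":0},{"dp":[0,-0.66,1.07],"turn":[0,0,0],"claw":0},{"dp":[0,-0.86,1.31],"turn":[0,0,0],"claw":0},{"dp":[0,-1.07,1.54],"turn":[0,0,0],"claw":0},{"dp":[0,-1.29,1.76],"turn":[0,0,0],"claw":0},{"dp":[0,-1.53,1.97],"turn":[0,0,0],"claw":0},{"dp":[0,-1.77,2.17],"turn":[0,0,0],"claw":0},{"dp":[0,-2.03,2.35],"turn":[0,0,0],"claw":0}]}}

```text
time: 9.3
tool_pos: [501.4, 108.9, 88.5]
tool_rot: [-128.0, 90.0, -58.1]
ft_force: [-2.3, 1.1, -0.4]
width: 0.001
```

>>> {"method": "apply_moves", "body": {"plan": [{"dp":[0,-0.26,0.17],"turn":[0,0,0],"claw":0},{"dp":[0,-0.54,0.32],"turn":[0,0,0],"claw":0},{"dp":[0,-0.82,0.46],"turn":[0,0,0],"claw":0},{"dp":[0,-1.11,0.59],"turn":[0,0,0],"claw":0},{"dp":[0,-1.4,0.7],"turn":[0,0,0],"claw":0},{"dp":[0,-1.7,0.79],"turn":[0,0,0],"claw":0},{"dp":[0,-2.0,0.87],"turn":[0,0,0],"claw":0},{"dp":[0,-2.31,0.94],"turn":[0,0,0],"claw":0},{"dp":[0,-2.62,0.98],"turn":[0,0,0],"claw":0},{"dp":[0,-2.94,1.01],"turn":[0,0,0],"claw":0}]}}

```text
time: 10.3
tool_pos: [532.4, 108.1, 88.5]
tool_rot: [-174.3, 90.0, -104.4]
ft_force: [-2.9, 0.2, 0.9]
width: 0.008
```

>>> {"method": "apply_moves", "body": {"plan": [{"dp":[0,-0.31,0.02],"turn":[0,0,0],"claw":0},{"dp":[0,-0.62,0.02],"turn":[0,0,0],"claw":0},{"dp":[0,-0.94,0],"turn":[0,0,0],"claw":0},{"dp":[0,-1.25,-0.04],"turn":[0,0,0],"claw":0},{"dp":[0,-1.56,-0.09],"turn":[0,0,0],"claw":0},{"dp":[0,-1.87,-0.16],"turn":[0,0,0],"claw":0},{"dp":[0,-2.17,-0.24],"turn":[0,0,0],"claw":0},{"dp":[0,-2.47,-0.34],"turn":[0,0,0],"claw":0},{"dp":[0,-2.76,-0.45],"turn":[0,0,0],"claw":0},{"dp":[0,-3.04,-0.58],"turn":[0,0,0],"claw":0}]}}

```text
time: 11.3
tool_pos: [558.9, 92.1, 88.5]
tool_rot: [172.1, 90.0, -118.0]
ft_force: [-3.6, 1.8, 0.7]
width: 0.003
```

Run:
```python
from plan import *
d=snap('side','side4')
cv2.imwrite('pics/v4.png',cv2.resize(d['frame'][120:320,250:450,::-1],None,fx=3,fy=3,interpolation=2))
s=status.get_state();p=s['tool_pos'];print(p,s['ft_force'],s['q'].round(),np.degrees(np.arctan2(p[1]-C[1],p[0]-C[0])),np.hypot(*(p[:2]-C)))
```

```text
[559.24009893  91.70702017  88.4842521 ] [-2.15223166  1.59975843 -1.1607091 ] [-27.  27.  19. 107. -12.  48.  67.] 43.357434489910695 60.02063600164519
```

View pics/v4.png

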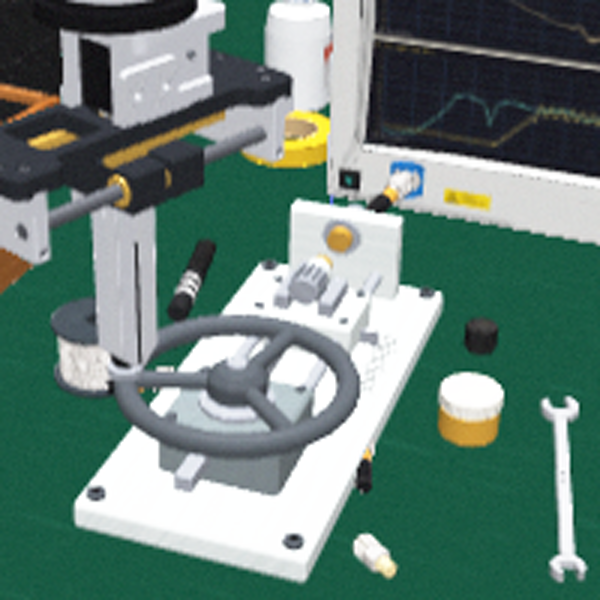

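The handle is hidden behind the fingers; its base shows at crop (125,372), so it's still being pushed. I'll continue to just short of a full turn.

>>> {"method": "apply_moves", "body": {"plan": [{"dp":[0,-0.28,-0.15],"turn":[0,0,0],"claw":0},{"dp":[0,-0.55,-0.31],"turn":[0,0,0],"claw":0},{"dp":[0,-0.82,-0.48],"turn":[0,0,0],"claw":0},{"dp":[0,-1.07,-0.67],"turn":[0,0,0],"claw":0},{"dp":[0,-1.31,-0.87],"turn":[0,0,0],"claw":0},{"dp":[0,-1.54,-1.08],"turn":[0,0,0],"claw":0},{"dp":[0,-1.76,-1.3],"turn":[0,0,0],"claw":0},{"dp":[0,-1.97,-1.54],"turn":[0,0,0],"claw":0},{"dp":[0,-2.17,-1.78],"turn":[0,0,0],"claw":0},{"dp":[0,-2.35,-2.04],"turn":[0,0,0],"claw":0}]}}

```text
time: 12.35
tool_pos: [574.0, 64.8, 88.5]
tool_rot: [-87.8, 90.0, -17.9]
ft_force: [0.2, 2.5, -1.8]
width: 0.003
```

>>> {"method": "apply_moves", "body": {"plan": [{"dp":[0,-0.17,-0.26],"turn":[0,0,0],"claw":0},{"dp":[0,-0.33,-0.53],"turn":[0,0,0],"claw":0},{"dp":[0,-0.47,-0.82],"turn":[0,0,0],"claw":0},{"dp":[0,-0.59,-1.1],"turn":[0,0,0],"claw":0},{"dp":[0,-0.7,-1.4],"turn":[0,0,0],"claw":0},{"dp":[0,-0.8,-1.7],"turn":[0,0,0],"claw":0},{"dp":[0,-0.88,-2.0],"turn":[0,0,0],"claw":0},{"dp":[0,-0.94,-2.31],"turn":[0,0,0],"claw":0},{"dp":[0,-0.99,-2.62],"turn":[0,0,0],"claw":0},{"dp":[0,-1.02,-2.93],"turn":[0,0,0],"claw":0}]}}

```text
time: 13.35
tool_pos: [573.3, 33.8, 88.5]
tool_rot: [-124.7, 90.0, -54.8]
ft_force: [1.3, 2.6, -0.3]
width: 0.006
```

>>> {"method": "apply_moves", "body": {"plan": [{"dp":[0,-0.01,-0.32],"turn":[0,0,0],"claw":0},{"dp":[0,-0.01,-0.63],"turn":[0,0,0],"claw":0},{"dp":[0,0.01,-0.94],"turn":[0,0,0],"claw":0},{"dp":[0,0.04,-1.26],"turn":[0,0,0],"claw":0},{"dp":[0,0.09,-1.57],"turn":[0,0,0],"claw":0},{"dp":[0,0.16,-1.87],"turn":[0,0,0],"claw":0},{"dp":[0,0.25,-2.17],"turn":[0,0,0],"claw":0},{"dp":[0,0.34,-2.47],"turn":[0,0,0],"claw":0},{"dp":[0,0.46,-2.77],"turn":[0,0,0],"claw":0},{"dp":[0,0.59,-3.05],"turn":[0,0,0],"claw":0}]}}

```text
time: 14.35
tool_pos: [557.2, 7.1, 88.5]
tool_rot: [-114.7, 90.0, -44.8]
ft_force: [1.2, 0.7, 0.0]
width: 0.004
```

>>> {"method": "apply_moves", "body": {"plan": [{"dp":[0,0.14,-0.28],"turn":[0,0,0],"claw":0},{"dp":[0,0.3,-0.55],"turn":[0,0,0],"claw":0},{"dp":[0,0.48,-0.81],"turn":[0,0,0],"claw":0},{"dp":[0,0.66,-1.07],"turn":[0,0,0],"claw":0},{"dp":[0,0.86,-1.31],"turn":[0,0,0],"claw":0},{"dp":[0,1.07,-1.54],"turn":[0,0,0],"claw":0},{"dp":[0,1.3,-1.76],"turn":[0,0,0],"claw":0},{"dp":[0,1.53,-1.97],"turn":[0,0,0],"claw":0},{"dp":[0,1.78,-2.17],"turn":[0,0,0],"claw":0},{"dp":[0,2.03,-2.35],"turn":[0,0,0],"claw":0}]}}

```text
time: 15.35
tool_pos: [529.9, -7.8, 88.5]
tool_rot: [-128.3, 90.0, -58.4]
ft_force: [2.6, 0.0, -0.9]
width: 0.006
```

```bash
cat > ang.py <<'E'
from circ import *
from scipy.optimize import least_squares
# handle template from the first side image, tracked by subpixel matching (dark handle, masked)
def track(tag,win=30):
    s0=load('side0')['frame']; s=load(tag)['frame']
    k=3; g=lambda im: cv2.resize(im,None,fx=8,fy=8,interpolation=cv2.INTER_CUBIC)
    y0,y1,x0,x1=201,233,351,368
    T=g(s0)[y0*8:y1*8,x0*8:x1*8].astype(np.float32); I=g(s)[(y0-win)*8:(y1+win)*8,(x0-win)*8:(x1+win)*8].astype(np.float32)
    M=(T.max(2)<70).astype(np.uint8); M=cv2.dilate(M,np.ones((9,9),np.uint8)).astype(np.float32); M=cv2.merge([M]*3)
    r=cv2.matchTemplate(I,T,cv2.TM_SQDIFF,mask=M); j=np.unravel_index(r.argmin(),r.shape)
    return (j[1]/8-win,j[0]/8-win), r.min()/M.sum()
def predict(az):
    d=load('side0'); 
    return proj(d,pt(az,98))[0]
E
python3 - <<'E'
from ang import *
d=snap('side','side5')
print(track('side0'),track('side2'),track('side5'))
for a in(-146,-141,-136,-131,-127,-122.5,-118,-113,-109,-104,-99): print(a,(predict(a)-predict(-122.5)).round(2))
s=status.get_state();p=s['tool_pos'];print(p,s['ft_force'],np.degrees(np.arctan2(p[1]-C[1],p[0]-C[0])),np.hypot(*(p[:2]-C)))
E
```

```text
((np.float64(0.0), np.float64(0.0)), np.float32(3.4789264e-05)) ((np.float64(8.125), np.float64(11.375)), np.float32(403.5644)) ((np.float64(-12.75), np.float64(-5.375)), np.float32(585.9386))
-146 [6.6 6.9]
-141 [5.65 5.31]
-136 [4.44 3.78]
-131 [2.99 2.32]
-127 [1.66 1.2 ]
-122.5 [0. 0.]
-118 [-1.82 -1.13]
-113 [-4.03 -2.29]
-109 [-5.92 -3.14]
-104 [-8.42 -4.12]
-99 [-11.06  -4.99]
[529.48604835  -7.88675905  88.46873325] [ 1.33218747 -0.1920392   0.72970726] -76.62195408121494 60.015297807364725
```

```bash
python3 -c "
from circ import *
p=chain(np.array([529.67,-7.57]),[-76,-97])"
```

```text
-97 [0.14,-0.12] [0.33,-0.23] [0.52,-0.34] [0.72,-0.44] [0.91,-0.53] [1.12,-0.61] [1.32,-0.69] [1.53,-0.76] [1.74,-0.82] [1.96,-0.87]
[508.27  -9.01]
```

>>> {"method": "apply_moves", "body": {"plan": [{"dp":[0,0.2,-0.12],"turn":[0,0,0],"claw":0},{"dp":[0,0.4,-0.23],"turn":[0,0,0],"claw":0},{"dp":[0,0.6,-0.34],"turn":[0,0,0],"claw":0},{"dp":[0,0.8,-0.44],"turn":[0,0,0],"claw":0},{"dp":[0,1.0,-0.53],"turn":[0,0,0],"claw":0},{"dp":[0,1.2,-0.61],"turn":[0,0,0],"claw":0},{"dp":[0,1.4,-0.69],"turn":[0,0,0],"claw":0},{"dp":[0,1.6,-0.76],"turn":[0,0,0],"claw":0},{"dp":[0,1.8,-0.83],"turn":[0,0,0],"claw":0},{"dp":[0,2.0,-0.87],"turn":[0,0,0],"claw":0}]}}

```text
time: 16.4
tool_pos: [508.2, -9.0, 88.5]
tool_rot: [-137.1, 90.0, -67.2]
ft_force: [2.1, -0.4, 0.8]
width: 0.001
```

```bash
cat >> ang.py <<'E'
def az(tag):
    (u,v),r=track(tag); 
    a=least_squares(lambda a:predict(a[0])-predict(-122.5)-[u,v],[-120]); return (u,v),r,a.x[0],a.fun.round(2)
def rep(tag):
    snap('side',tag); print(az(tag))
    s=status.get_state();p=s['tool_pos'];print(p,s['ft_force'],np.degrees(np.arctan2(p[1]-C[1],p[0]-C[0])),np.hypot(*(p[:2]-C)))
E
python3 -c "
from ang import *
rep('side6')
chain(np.array([508.0,-9.0]),[-97,-101.5])"
```

```text
((np.float64(-3.0), np.float64(-1.875)), np.float32(201.68231), np.float64(-115.18439226617485), array([-0.04,  0.08]))
[507.92881597  -8.97016341  88.47103733] [ 1.73750986 -0.73051142  0.48060396] -97.35011876102338 59.96288352408096
-101.5 [0.02,-0.01] [0.06,-0.02] [0.11,-0.03] [0.16,-0.03] [0.20,-0.04] [0.25,-0.05] [0.29,-0.06] [0.34,-0.07] [0.39,-0.08] [0.43,-0.08]
[503.69  -8.27]
```

>>> {"method": "apply_moves", "body": {"plan": [{"dp":[0,0.1,-0.02],"turn":[0,0,0],"claw":0},{"dp":[0,0.2,-0.04],"turn":[0,0,0],"claw":0},{"dp":[0,0.3,-0.06],"turn":[0,0,0],"claw":0},{"dp":[0,0.4,-0.08],"turn":[0,0,0],"claw":0},{"dp":[0,0.5,-0.09],"turn":[0,0,0],"claw":0},{"dp":[0,0.58,-0.1],"turn":[0,0,0],"claw":0},{"dp":[0,0.58,-0.1],"turn":[0,0,0],"claw":0},{"dp":[0,0.58,-0.1],"turn":[0,0,0],"claw":0},{"dp":[0,0.58,-0.1],"turn":[0,0,0],"claw":0},{"dp":[0,0.58,-0.1],"turn":[0,0,0],"claw":0}]}}

```text
time: 17.45
tool_pos: [502.5, -7.9, 88.4]
tool_rot: [125.7, 90.0, -164.4]
ft_force: [1.0, 0.3, 0.0]
width: 0.009
```

```bash
python3 -c "
from ang import *
rep('side7')"
```

```text
((np.float64(-0.625), np.float64(-0.5)), np.float32(356.13245), np.float64(-120.80675135084103), array([-0.04,  0.07]))
[502.48830343  -7.91909909  88.44533417] [0.64468331 0.461747   0.389655  ] -102.64994668271895 59.872428758399586
```

>>> {"method": "apply_moves", "body": {"plan": [{"dp":[0,-0.7,0],"turn":[0,0,0],"claw":0},{"dp":[0,-1.5,0],"turn":[0,0,0],"claw":0},{"dp":[0,-2.3,0],"turn":[0,0,0],"claw":0},{"dp":[0,-3,0],"turn":[0,0,0],"claw":0},{"dp":[-2,-3,0],"turn":[0,0,0],"claw":0},{"dp":[-4,-3,0],"turn":[0,0,0],"claw":0},{"dp":[-6,-3,0],"turn":[0,0,0],"claw":0},{"dp":[-8,-3,0],"turn":[0,0,0],"claw":0},{"dp":[-10,-3,0],"turn":[0,0,0],"claw":0},{"dp":[-10,-3,0],"turn":[0,0,0],"claw":0}]}}

```text
time: 18.5
tool_pos: [532.3, -18.5, 190.8]
tool_rot: [-64.6, 89.8, 5.3]
ft_force: [-0.3, -1.1, 0.5]
width: 0.007
```

Run:
```python
from ang import *
rep('side8')
c=lambda t: cv2.resize(load(t)['frame'][190:300,280:380,::-1],None,fx=4,fy=4,interpolation=2)
cv2.imwrite('pics/v8.png',np.hstack([c('side0'),c('side8')]))
```

```text
((np.float64(-0.625), np.float64(-0.5)), np.float32(358.8254), np.float64(-120.80675135084103), array([-0.04,  0.07]))
[531.60253563 -18.35807972 189.34832887] [-0.66126296  0.56983955  0.25591862] -76.91676787934408 70.69311344735148
```

View pics/v8.png

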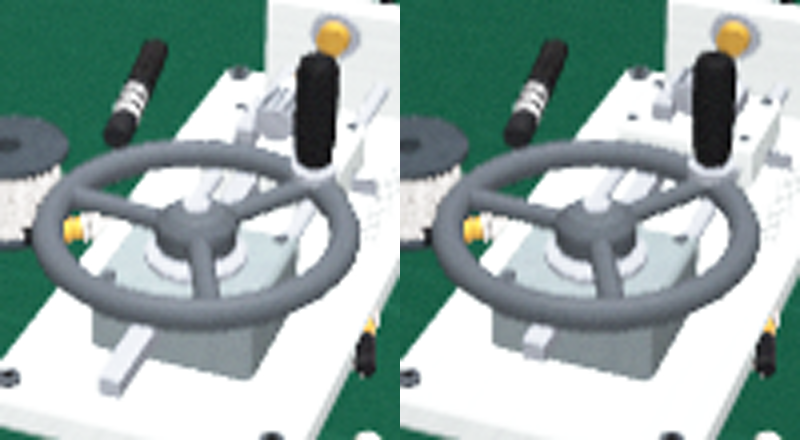

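```bash
cat > spoke.py <<'E'
from ang import *
def spoke(tag):
    # rectify wheel plane z=65 to 0.5 mm grid, polar; cross-correlate the angular profile for spokes at r 24..48
    P=[]
    for t in('side0',tag):
        d=load(t); im=cv2.GaussianBlur(d['frame'],(0,0),.6).astype(np.float32)
        A=np.arange(0,360,.2); Rr=np.arange(26,49,1.)
        X=np.array([[C[0]+r*np.cos(np.radians(a)),C[1]+r*np.sin(np.radians(a)),65] for r in Rr for a in A]); q=proj(d,X).astype(np.float32)
        P.append(cv2.remap(im,q[:,0].reshape(len(Rr),-1),q[:,1].reshape(len(Rr),-1),cv2.INTER_CUBIC))
    out=[]
    for a0 in(-122.5,-2.5,117.5):   # each spoke
        idx=(np.round((a0%360)/.2).astype(int)+np.arange(-50,51))%1800
        e=[((P[1][:,(idx+k)%1800]-P[0][:,idx])**2).mean() for k in range(-60,61)]
        k=int(np.argmin(e)); s=0
        if 0<k<120: s=(e[k-1]-e[k+1])/(2*(e[k-1]-2*e[k]+e[k+1]))
        out.append((round((k-60+s)*.2,2),round(float(e[k]))))
    print(tag,out)
E
python3 -c "
from spoke import *
for t in('side1','side8'): spoke(t)"
```

```text
side1 [(np.float32(0.79), 25), (np.float32(-0.29), 40), (np.float32(-0.09), 46)]
side8 [(np.float32(1.12), 93), (np.float32(1.47), 46), (np.float32(1.39), 80)]
```

>>> {"method": "apply_moves", "body": {"plan": [{"dp":[2.5,0,0],"turn":[0,0,0],"claw":0},{"dp":[5,0,0],"turn":[0,0,0],"claw":0},{"dp":[7.5,0,0],"turn":[0,0,0],"claw":0},{"dp":[9.5,0,0],"turn":[0,0,0],"claw":0},{"dp":[10,0,0],"turn":[0,0,0],"claw":0},{"dp":[10,0,0],"turn":[0,0,0],"claw":0},{"dp":[10,1,0],"turn":[0,0,0],"claw":0},{"dp":[10,2,0],"turn":[0,0,0],"claw":0},{"dp":[10,2.6,0],"turn":[0,0,0],"claw":0},{"dp":[10,2.8,0],"turn":[0,0,0],"claw":0}]}}

```text
time: 19.55
tool_pos: [503.9, -8.1, 89.0]
tool_rot: [-40.1, 90.0, 29.8]
ft_force: [1.3, -0.8, 0.4]
width: 0.004
```

>>> {"method": "apply_moves", "body": {"plan": [{"dp":[0,0.1,0],"turn":[0,0,0],"claw":0},{"dp":[0,0.2,0],"turn":[0,0,0],"claw":0},{"dp":[0,0.25,0],"turn":[0,0,0],"claw":0},{"dp":[0,0.3,-0.01],"turn":[0,0,0],"claw":0},{"dp":[0,0.33,-0.01],"turn":[0,0,0],"claw":0},{"dp":[0,0.36,-0.01],"turn":[0,0,0],"claw":0},{"dp":[0,0.36,-0.01],"turn":[0,0,0],"claw":0},{"dp":[0,0.36,-0.01],"turn":[0,0,0],"claw":0},{"dp":[0,0.36,-0.01],"turn":[0,0,0],"claw":0},{"dp":[0,0.36,-0.01],"turn":[0,0,0],"claw":0}]}}

```text
time: 20.55
tool_pos: [501.1, -7.5, 88.5]
tool_rot: [-107.2, 90.0, -37.3]
ft_force: [1.8, 0.4, 1.7]
width: 0.005
```

>>> {"method": "apply_moves", "body": {"plan": [{"dp":[0,-0.7,0],"turn":[0,0,0],"claw":0},{"dp":[0,-1.5,0],"turn":[0,0,0],"claw":0},{"dp":[0,-2.3,0],"turn":[0,0,0],"claw":0},{"dp":[0,-3,0],"turn":[0,0,0],"claw":0},{"dp":[-2,-3,0],"turn":[0,0,0],"claw":0},{"dp":[-4,-3,0],"turn":[0,0,0],"claw":0},{"dp":[-6,-3,0],"turn":[0,0,0],"claw":0},{"dp":[-8,-3,0],"turn":[0,0,0],"claw":0},{"dp":[-10,-3,0],"turn":[0,0,0],"claw":0},{"dp":[-10,-3,0],"turn":[0,0,0],"claw":0}]}}

```text
time: 21.55
tool_pos: [530.7, -18.0, 190.7]
tool_rot: [-65.2, 89.8, 4.7]
ft_force: [-0.0, 0.5, -0.5]
width: 0.005
```

Run:
```python
from spoke import *
rep('side9'); spoke('side9')
```

```text
((np.float64(0.0), np.float64(-0.125)), np.float32(279.52676), np.float64(-122.35172625561134), array([-0.06,  0.09]))
[530.0202674  -17.92513946 189.30799995] [ 0.95798551  0.64740858 -0.66631332] -78.09933543945948 69.92813326214966
side9 [(np.float32(-0.32), 100), (np.float32(-0.03), 41), (np.float32(-0.01), 65)]
```

Handle and spokes are all back within about 0.3° of the start. I'll retreat to clear the top view for a final check.

>>> {"method": "apply_moves", "body": {"plan": [{"dp":[-0.8,2.2,2],"turn":[0,0,0],"claw":0},{"dp":[-1.5,4.5,4],"turn":[0,0,0],"claw":0},{"dp":[-1.5,7,6.5],"turn":[0,0,0],"claw":0},{"dp":[-1.5,9.5,8.5],"turn":[0,0,0],"claw":0},{"dp":[-1.5,12,11],"turn":[0,0,0],"claw":0},{"dp":[-1.5,14.5,13],"turn":[0,0,0],"claw":0},{"dp":[-1.5,17,15.5],"turn":[0,0,0],"claw":0},{"dp":[-1.5,19.5,17.5],"turn":[0,0,0],"claw":0},{"dp":[-1.5,22,20],"turn":[0,0,0],"claw":0},{"dp":[-1.5,24.5,22],"turn":[0,0,0],"claw":0}]}}

```text
time: 22.6
tool_pos: [373.8, 274.3, 202.7]
tool_rot: [144.6, 89.9, -145.5]
ft_force: [0.4, -0.2, 0.1]
width: 0.006
```

>>> {"method": "apply_moves", "body": {"plan": [{"dp":[0,2.5,2.25],"turn":[0,0,0],"claw":0},{"dp":[0,5,4.5],"turn":[0,0,0],"claw":0},{"dp":[0,7.5,6.75],"turn":[0,0,0],"claw":0},{"dp":[0,10,9],"turn":[0,0,0],"claw":0},{"dp":[0,12.5,11.25],"turn":[0,0,0],"claw":0},{"dp":[0,15,13.5],"turn":[0,0,0],"claw":0},{"dp":[0,17.5,15.75],"turn":[0,0,0],"claw":0},{"dp":[0,20,18],"turn":[0,0,0],"claw":0},{"dp":[0,22,20],"turn":[0,0,0],"claw":0},{"dp":[0,22,20],"turn":[0,0,0],"claw":0}]}}

```text
time: 23.6
tool_pos: [234.1, 539.0, 201.9]
tool_rot: [135.1, 89.9, -154.8]
ft_force: [-0.6, -0.7, -0.1]
width: 0.001
```

Run:
```python
from spoke import *
rep('side10'); spoke('side10'); e=snap('top','top2')
a=load('top0')['frame'];D=cv2.absdiff(a,e['frame']).max(2)
c=lambda i: cv2.resize(i[140:330,245:430],None,fx=2,fy=2,interpolation=2)
cv2.imwrite('pics/v10.png',np.hstack([c(e['frame'][:,:,::-1]),c(cv2.merge([np.clip(D.astype(int)*2,0,255).astype(np.uint8)]*3))]))
```

```text
((np.float64(0.0), np.float64(-0.125)), np.float32(293.26294), np.float64(-122.35172625561134), array([-0.06,  0.09]))
[235.63249088 537.2331423  201.84052392] [ 0.43327116 -1.05037405 -0.57750698] 119.90738962479901 561.5077541579655
side10 [(np.float32(-0.71), 61), (np.float32(0.18), 6), (np.float32(0.06), 13)]
```

View pics/v10.png

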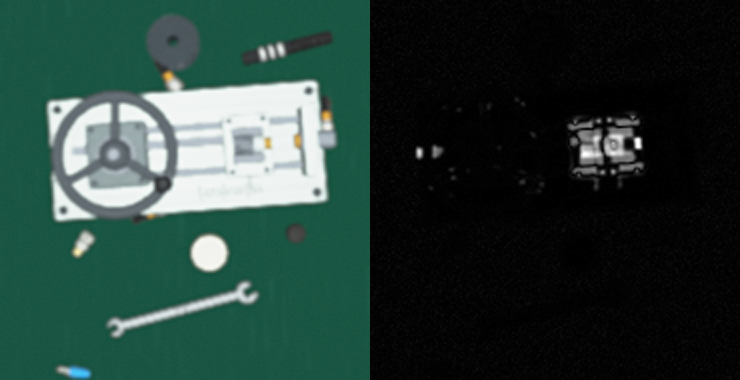

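The before/after difference shows change only at the carriage, crop (605,147), and at its rack end, crop (428,152). The wheel, handle and loose items all match the start, so I'll hand in.

```bash
python3 -c "
from bench import workorder
print(workorder.sign_off())"
```

```text
the job is handed in; nothing more can be done
None
```

The hand wheel has been pushed one full turn clockwise by its handle, and the job is handed in (about 24 s of the 64 s allowed). I pushed only with the shut fingertips, finished with a small 1.5° correction, and backed the arm off to near its start.

**Wheel angle:** In the side view the handle came back to within about 0.15° of where it began. Two of the three spokes agree within 0.2°. The spoke at the handle read −0.7°; I trust it less because the carriage moved in the picture behind it.

**Surroundings:** Comparing top views from before and after, only the carriage and its rack end have changed. The loose items show no movement.

**Forces:** Readings at the end of each move stayed at about 4 N or less. I did not see the force between those readings.

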